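Rock the battery block into the field meter

TASK

Fit the battery block that has a tongue at its end into the open bay in the back of the field meter: tilt it, hook the tongue under the steel lip and push it against the sprung contact, then rock the other end down until the block sits fully home and flat, and let go. Do it gently, never forcing it against the meter (keep the force well under 30 N), and leave everything else on the bench where it is.

Things in the scene. Friction and masses are not known exactly. Their poses are not given: they have to be found in the camera images.
- battery: grey plastic block, 80 mm long (its x), 40 wide (y), 44 high, 0.2 to 0.4 kg, standing on its underside; origin at the underside's centre, z up. At the bottom of its -x end a tongue 10 mm long, 30 wide, 8 high sticks out, flush with the underside (90 mm over all). At the start the -x end points roughly to the robot. Grip it across the 40 mm width, in the middle
- tongue_tip (a point): on the battery: lower edge of the tongue's end face, at its middle, 50 mm from the battery's origin along its -x; axes as the battery's
- meter: black field meter lying on its face, fixed, 200 mm long (x), 130 wide (y), 30 high (rubber corners 34). Origin at the centre of its underside. The bay is cut 15 mm deep into its top; its -x end points roughly to the robot
- bay (a point): on the meter: centre of the bay's flat floor, 15 mm below the meter's top, 15 mm above the bench; axes as the meter's. The seated battery's origin and axes coincide with it (tongue to -x). Side walls at y = +-20.75 mm from here. A level block cannot be lowered straight in, its tongue lands on the lip: tilt it 0.2 to 0.25 rad, tongue end low, so the other end clears the top
- lip_edge (a point): on the meter: middle of the top edge of the steel lip at the bay's -x end, 43.3 mm from bay in x; axes as the meter's. The lip is 3 mm thick (12 to 15 mm above the bay floor) and reaches from here to -x over the cavity where the tongue goes (seated tongue end: 6.7 mm under the lip)
- contact_face (a point): on the meter: where the free face of the sprung contact in the cavity stands (2 to 9 mm above the bay floor), 47 mm from bay, 3 mm in the way of the seated tongue. It pushes to +x with 1.2 N plus 1.2 N per mm (5 N when seated), stops dead after 7 mm. At 5 to 6 N the block can be rocked down past the end wall; pushed much farther its end face meets the lip
- end_wall (a point): on the meter: middle of the top edge of the bay's upright +x end wall, 40.3 mm from bay in x; axes as the meter's. The spring presses the block against this wall and friction holds it, so it has to be pressed down the last few millimetres with 5 to 10 N
- plain_block: a shorter block of the same plastic, 66 x 40 x 44 mm, with no tongue: belongs to another device; origin at the centre of its underside
- beaker: glass beaker, 64 mm across, 85 mm high; origin at the centre of its underside
- bottle: amber bottle, 60 mm across, 130 mm high; origin at the centre of its underside
- screwdriver: screwdriver lying on the bench near the robot, about 0.2 m long
- weight: brass weight with a knob, 40 mm across, 54 mm high; origin at the centre of its underside
- dish: low glass dish, 80 mm across, 18 mm high; origin at the centre of its underside
- clamp_ring: flat steel ring, 70 mm across, 12 mm high; origin at the centre of its underside
Not all that is in view belongs to the job. Leave any blue, purple or red look-alike of the battery alone.

How it is judged (in metres and radians):
On the way:
1. the tongue is under the lip while the other end is still up (x of tongue_tip in the frame of bay between -0.06 and -0.0455 m and z of tongue_tip in the frame of bay below 0.008 m and angle between battery's own z axis and vertical above 0.08 rad), for 0.1 s.
At the end, for the whole second after the job is handed in: The battery rests in the bay, tongue under the lip, its underside within 2 mm of the bay floor and tilted by less than 2 degrees, within 4.5 mm lengthwise and 2.5 mm sideways of its place, still and released (z of battery in the frame of bay between -0.003 and 0.002 m and x of battery in the frame of bay between -0.0045 and 0.003 m and y of battery in the frame of bay between -0.0025 and 0.0025 m and x of tongue_tip in the frame of bay below -0.045 m and angle between battery's own z axis and vertical below 0.035 rad and linear speed of battery below 0.02 m/s and contact force between the fingers and battery below 0.2 N); the robot touches nothing.
It fails at once if the meter is forced: more than 30 N from the battery or the robot (contact force between anything else and meter above 30 N).
It fails at once if another thing on the bench is moved by more than 20 mm (distance of any of plain_block, beaker, bottle, screwdriver, weight, dish, clamp_ring from where it was at the start of the episode above 0.02 m).
It also fails if it takes over 61 s, if anything falls off the work surface, if the arm or the gripper's body presses on something with over 40 N, if the wrist force passes 120 N, or if a joint passes its speed limit or range.

ROBOT

A 6-joint arm with a two-finger parallel gripper is mounted at the origin on the work surface. World frame = base frame: x ahead of the robot, y to its left, z up, the work surface at z = 0. Lengths are in m, angles in degrees, forces in N, time in s.
With the tool pointing down it reaches from about 0.325 to 0.925 m from the base axis. Payload 3.1 kg.
Tool frame: the origin (TCP) lies between the finger pads; the fingertips stand 14 mm ahead of it and the grasp point (between the pads) lies 5 mm behind it; z points along the fingers, y is the direction in which the jaws open and shut (so a half turn about z gives the same grasp; the last joint's range is limited). The gripper opens to 85 mm and grips with 20 to 120 N. Pads are 22 mm wide; open, the fingers measure 114 mm over their backs; the gripper's body (76 mm by 85 mm) begins 54 mm behind the grasp point. The pads swing forward as they close: fully open they stand 13 mm farther back than shut.
Start: joints at [-83.663, 12.427, 92.441, -0, 75.132, -6.429], TCP at [0.138, -0.61, 0.245] pointing down, gripper open.
Joint ranges: [-157.48, 157.48], [-44.54, 120.13], [17.64, 146.25], [-64.5, 244.5], [7.68, 150.69], [-147.95, 147.95]. Speed limits (degrees/s): [159.86, 159.86, 180, 180, 180, 180].

INTERFACE

Orientations are given as a 3x3 rotation matrix whose columns are the frame's x, y, z axes.
In Python, from cell import arm gives the robot as it stands. The module is installed in compiled form; this text tells all that it offers.
- The arm moves only by the tool carry_out, never from a script. Its argument "plan" is a list of rows, each a list of 5 numbers: the opening, from 0 (shut) to 1 (fully open), then the shift along the tool's x, y, z in cm, then the turn about the tool's z in degrees. In form: [[claw, tx, ty, tz, turn], ...]. A call has 1 to 20 rows; each row shifts and turns the commanded pose from where the row before left it, along the tool's axes as they then stand; what a row does not reach is not made up. A row lasts 1/10 s, in which the tool goes at most 50 mm and 8.59 degrees, less where a joint would pass 70% of its speed; a pose out of reach is approached as far as the arm can. A call is refused whole if a number of a shift passes 5 or a number of a turn 8.59, either way. A call with a gripper value outside its range is refused whole. The fingers move at their own pace and stop on an object; "force" is the grip in N (left out, the last holds). Time passes only in rows, so rows that do not move let the fingers close. It gives the time, the measured TCP pose, the force and the opening at its end, in the units of the state.
- arm.sense(): the state, without advancing time (a new reading comes with each control period).
- arm.read_camera(name): name is "scene" or "top" or "wrist"; returns a dict with "frame" (384x512x3 uint8, red, green, blue), "fx", "fy", "cx", "cy" (pixels), "extrinsics" (4x4, takes a point from camera to world coordinates). Camera axes: x right, y down, z forward; pixel columns grow to the right and rows downward; lengths in m; the calibration is good to about 2 mm. The wrist camera is an equidistant fisheye: a pixel r from the principal point sees the ray r / f radians off the axis. A picture is of the moment at which its call begins. There is no depth.
- arm.job_done(): hands the job in, once; it reports no verdict.
Trained networks look in a picture, given as the dict that the camera call returned (one of the last four; its "shot" number tells which), for a name from the list of things; names that differ only in an ending like _2 or _b are one class to them, and where a whole thing is asked for, a point or a joint stands for the part that bears it (a point fixed in the world has none). Each returns a list of dicts, best first, with "p" (0 to 1); they miss things now and then, are a little off and sometimes report something else, mostly with a low value. They report only what shows in the picture. A call takes as long as a camera call. They do not tell look-alikes from the thing itself.
- arm.boxes_of(picture, target): "extent" ([left, top, width, height] in pixels, round what is visible of it).
- arm.trace(picture, target): "region" (384x512 bool, what is visible of it) and "extent" ([left, top, width, height] in pixels, round what is visible of it).
- arm.place_of(picture, target): "xy" ([column, row] in pixels: a listed point, or the origin of a listed thing).
The state is a dict: "t": time; "qpos": joint angles; "joint_vel": joint speeds; "effort": joint torques, N m; "eef_pos": TCP position; "eef_rot": TCP orientation; "contact_force": force on the tool from outside, world axes, zero at the start; "ft_torque": the same for the moment, N m; "opening": opening from 0.0 (shut) to 1.0 (fully open).
Only numpy, scipy, OpenCV 4.12 (cv2) and the standard library are available. Lean on these libraries where they do the work, as an engineer would, in place of code of your own. Each camera call takes 0.05 s, during which the arm holds its last target. There are 200 camera calls.

## Working session

There is one attempt and no reset: what is moved stays moved. The work goes in short steps, Python scripts to look and compute and a tool call to move; the robot and the scene stay as the last step left them, time stands still between calls to the robot, and variables do not carry over. Pictures are saved under pics/ and viewed, about 8 in all and at most 12, crops included, and the job is handed in when it is done.

Besides the shell and the picture viewer there is one more tool, called after "Call:" as a command line: name --pt "numbers of a row" for each row, then --argument value for the rest. carry_out: Moves the arm, as the interface text tells. Its arguments: {"type":"object","properties":{"plan":{"type":"array","items":{"type":"array","items":{"type":"number"}}},"force":{"type":"number"}},"required":["plan"]}

```bash
mkdir -p pics; cat > h.py <<'E'
import numpy as np, cv2
from cell import arm
def ray(p,u,v):
    E=np.array(p["extrinsics"])
    x,y=(u-p["cx"])/p["fx"],(v-p["cy"])/p["fy"]
    if p.get("fish"):
        r=np.hypot(x,y); d=np.array([x/r*np.sin(r),y/r*np.sin(r),np.cos(r)]) if r>1e-9 else np.array([0,0,1.])
    else: d=np.array([x,y,1.])
    d=E[:3,:3]@d; return E[:3,3],d/np.linalg.norm(d)
def cam(n):
    p=arm.read_camera(n); p["fish"]=(n=="wrist"); return p
def onz(p,uv,z):
    o,d=ray(p,*uv); return o+d*(z-o[2])/d[2]
def tri(L):
    A=0;b=0
    for o,d in L:
        M=np.eye(3)-np.outer(d,d);A=A+M;b=b+M@o
    X=np.linalg.solve(A,b)
    return X,[1e3*np.linalg.norm(np.cross(X-o,d)) for o,d in L]
def save(p,f): cv2.imwrite("pics/"+f,np.ascontiguousarray(p["frame"][:,:,::-1]))
def proj(p,X):
    E=np.array(p["extrinsics"]);c=E[:3,:3].T@(np.array(X)-E[:3,3])
    if p["fish"]:
        t=np.arctan2(np.hypot(c[0],c[1]),c[2]);h=np.hypot(c[0],c[1])+1e-12;k=t/h
    else:k=1/c[2]
    return [p["cx"]+p["fx"]*c[0]*k,p["cy"]+p["fy"]*c[1]*k]
E
python3 - <<'E'
from h import *
np.set_printoptions(precision=4,suppress=True)
s=arm.sense();print(s["t"],s["contact_force"],s["opening"],s["eef_rot"])
P={n:cam(n) for n in("scene","top","wrist")}
for n in P:
    save(P[n],n+"0.png");print(n,np.array(P[n]["extrinsics"])[:3].tolist(),P[n]["fx"])
for t in("battery","tongue_tip","bay","lip_edge","contact_face","end_wall","meter","plain_block"):
    L=[]
    for n in P:
        r=arm.place_of(P[n],t)
        print(t,n,[(np.round(q["xy"],1).tolist(),round(q["p"],2)) for q in r[:3]], onz(P[n],r[0]["xy"],0.02) if r else '')
        if r and r[0]["p"]>.4 and n!="wrist":L.append(ray(P[n],*r[0]["xy"]))
    if len(L)>1:print(t,*tri(L))
cv2.imwrite("pics/both0.png",cv2.resize(np.hstack([P["scene"]["frame"],P["top"]["frame"]])[:,:,::-1],(800,300)))
E
```

```text
0.0 [1.0467 0.2298 1.0524] 0.999124054390133 [[ 0.9753  0.2209 -0.0003]
 [ 0.2209 -0.9753  0.0024]
 [ 0.0003 -0.0024 -1.    ]]
scene [[0.20605843504589738, 0.6314206035325426, -0.7475613304479007, 1.4316399960712431], [0.9782992719223884, -0.14986390467584004, 0.14307810675094845, -0.1952890001246577], [-0.02168999544861089, -0.7608211560609435, -0.6485990383800525, 0.8699714679218377]] 429.19213333129136
top [[-0.02376045666465724, -0.9971741614533244, 0.07126803230724117, 0.4231493427123653], [-0.9997083088844451, 0.023391108388196954, -0.006012752761787418, -0.011103734792376963], [0.004328723424949318, -0.07139010980682584, -0.9974390780269637, 0.9869723770459303]] 388.12293635364415
wrist [[0.2206041039770335, -0.9419683105040302, -0.253040572467484, 0.20281319238786263], [-0.9753584539722903, -0.21387890056404826, -0.05414519515429225, -0.5947803309151838], [-0.0031169814360431937, 0.2587499138158229, -0.9659393182426268, 0.37226697838793965]] 297.3186396354542
battery scene [([268.3, 230.3], 0.97), ([159.9, 169.7], 0.8), ([228.0, 218.9], 0.65)] [ 0.6093 -0.0057  0.02  ]
batter
[... 1263 characters left out ...]
569 0.1898 0.02  ]
contact_face wrist [] 
end_wall scene [] 
end_wall top [([169.7, 135.6], 0.76), ([294.9, 203.6], 0.42)] [0.6404 0.1967 0.02  ]
end_wall wrist [] 
meter scene [([328.6, 215.9], 0.75), ([167.7, 231.2], 0.18)] [0.592 0.176 0.02 ]
meter top [([175.5, 164.7], 0.74)] [0.5661 0.1827 0.02  ]
meter wrist [] 
meter [ 0.5694  0.1867 -0.003 ] [np.float64(0.6176375273867332), np.float64(0.6176375273867338)]
plain_block scene [([168.9, 231.5], 0.85), ([330.5, 207.1], 0.21)] [ 0.5509 -0.2769  0.02  ]
plain_block top [([358.2, 175.0], 0.65)] [ 0.5295 -0.2748  0.02  ]
plain_block wrist [] 
plain_block [ 0.5316 -0.2792  0.0016] [np.float64(0.6097849052887242), np.float64(0.609784905288683)]
```

View pics/scene0.png

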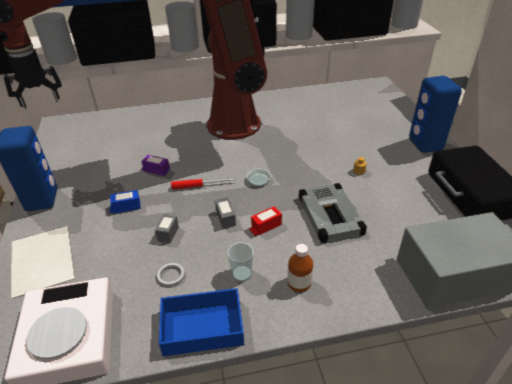

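View pics/top0.png

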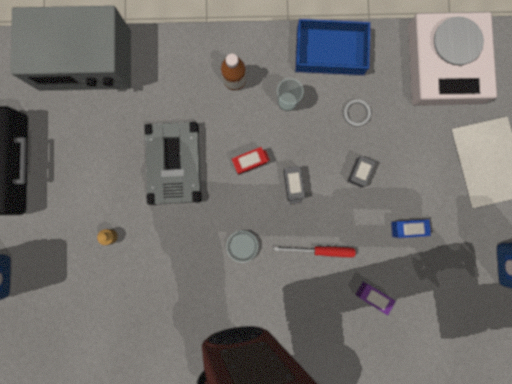

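The scene view shows the grey battery at (225,212), between the plain block (167,228) and the red look-alike (266,220), with the meter at (332,211). In the top view the battery is at (293,183) with its tongue end down, the plain block at (363,170) and the meter at (172,162). Next I move the wrist camera over the battery.

Call:
carry_out --pt "1 3.6 -3.2 0 0" --pt "1 3.6 -3.2 0 0" --pt "1 3.6 -3.2 0 0" --pt "1 3.6 -3.2 0 0" --pt "1 3.6 -3.2 0 0" --pt "1 3.6 -3.2 0 0" --pt "1 3.6 -3.2 0 0" --pt "1 3.6 -3.2 0 0" --pt "1 3.6 -3.2 0 0" --pt "1 3.6 -3.2 0 0" --pt "1 3.6 -3.2 0 0" --pt "1 3.6 -3.2 0 0" --pt "1 3.6 -3.2 0 0" --pt "1 0 0 0 0" --pt "1 0 0 0 0" --force 20

```text
t: 2.85
eef_pos: [0.5029, -0.0995, 0.2453]
eef_rot: [[0.975, 0.224, -0.0], [0.224, -0.975, -0.001], [-0.001, 0.0, -1.0]]
contact_force: [0.1, -0.1, 0.4]
opening: 1.002
```

```bash
cat > look.py <<'E'
from h import *
import sys
np.set_printoptions(precision=4,suppress=True)
s=arm.sense();print(s["t"],s["eef_pos"],s["contact_force"])
p=cam("wrist");save(p,sys.argv[1])
for t,z in(("battery",0),("tongue_tip",0),("plain_block",0),("bay",.015),("lip_edge",.03),("contact_face",.02),("end_wall",.03),("meter",0)):
    for q in arm.place_of(p,t)[:3]:
        o,d=ray(p,*q["xy"]);print(t,np.round(q["xy"],1),round(q["p"],2),onz(p,q["xy"],z))
import pickle;pickle.dump({k:p[k] for k in("frame","fx","fy","cx","cy","extrinsics","fish")},open(sys.argv[1]+".pkl","wb"))
E
python3 look.py w1.png
```

```text
2.85 [ 0.5029 -0.0995  0.2453] [ 0.0726 -0.0952  0.3862]
battery [266.6 161.4] 0.89 [ 0.5146 -0.1165  0.    ]
battery [188.4  99.9] 0.69 [ 0.5701 -0.0028  0.    ]
battery [412.3 272.8] 0.62 [ 0.3977 -0.3905  0.    ]
tongue_tip [229.5  88.5] 0.63 [ 0.5942 -0.0506  0.    ]
plain_block [387.9 176.1] 0.67 [ 0.5354 -0.2849  0.    ]
bay [62.2 61.6] 0.66 [0.5976 0.1888 0.015 ]
lip_edge [51.2 91.8] 0.82 [0.5544 0.1874 0.03  ]
lip_edge [387.9 174.2] 0.27 [ 0.5403 -0.268   0.03  ]
contact_face [54.3 92.5] 0.71 [0.5536 0.1893 0.02  ]
end_wall [59.5 33.2] 0.67 [0.6355 0.1937 0.03  ]
end_wall [412.8  65.1] 0.27 [ 0.6854 -0.2658  0.03  ]
meter [52.2 90.2] 0.64 [0.5558 0.2097 0.    ]
meter [413.   64.3] 0.54 [ 0.697  -0.2816  0.    ]
meter [390.4 175.7] 0.32 [ 0.5369 -0.2886  0.    ]
```

View pics/w1.png

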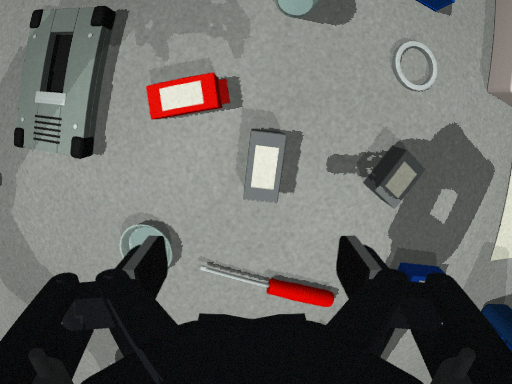

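The wrist view shows the battery's top face around (265,165). Its tongue side is hidden from here, and the red look-alike is at (184,95). I'll step back for a second view that shows the tongue.

Call:
carry_out --pt "1 -3.5 0 0 0" --pt "1 -3.5 0 0 0" --pt "1 -3 0 0 0" --pt "1 0 0 0 0" --pt "1 0 0 0 0"

```text
t: 3.8
eef_pos: [0.4051, -0.1229, 0.2456]
eef_rot: [[0.976, 0.219, 0.001], [0.219, -0.976, -0.0], [0.001, 0.001, -1.0]]
contact_force: [0.4, -0.1, 0.5]
opening: 0.995
```

```bash
python3 look.py w2.png; python3 - <<'E'
from h import *
import pickle
a=pickle.load(open("w1.png.pkl","rb"));b=pickle.load(open("w2.png.pkl","rb"))
c=proj(b,[.515,-.115,.02]);print(c)
u,v=[int(i) for i in c]
A=cv2.resize(a["frame"][110:220,220:310],None,fx=4,fy=4,interpolation=cv2.INTER_CUBIC)
v0,u0=max(v-65,0),max(u-45,0);B=cv2.resize(b["frame"][v0:v0+110,u0:u0+90],None,fx=4,fy=4,interpolation=cv2.INTER_CUBIC);print(u0,v0)
im=np.zeros((440,720,3),np.uint8);im[:A.shape[0],:360]=A;im[:B.shape[0],360:360+B.shape[1]]=B
cv2.imwrite("pics/crop1.png",im[:,:,::-1])
E
```

```text
3.8 [ 0.4051 -0.1229  0.2456] [ 0.4486 -0.0817  0.4552]
battery [268.2  84.7] 0.91 [ 0.5123 -0.1201  0.    ]
battery [424.6 217. ] 0.88 [ 0.3931 -0.3938  0.    ]
battery [338.6 301.7] 0.86 [ 0.23   -0.3025  0.    ]
tongue_tip [229.1  16.4] 0.71 [ 0.5903 -0.0525  0.    ]
tongue_tip [450.2 219.6] 0.7 [ 0.3989 -0.4475  0.    ]
tongue_tip [259.3 120.8] 0.63 [ 0.4653 -0.1194  0.    ]
plain_block [388.6 100.7] 0.58 [ 0.5364 -0.2805  0.    ]
lip_edge [52.3 21.2] 0.78 [0.5572 0.1895 0.03  ]
lip_edge [390.8 102.1] 0.55 [ 0.5303 -0.2701  0.03  ]
contact_face [53.6 24.7] 0.85 [0.5543 0.1938 0.02  ]
end_wall [53.9 22. ] 0.2 [0.5559 0.186  0.03  ]
meter [64.3 17.5] 0.63 [0.5703 0.193  0.    ]
[np.float64(265.44143127883746), np.float64(79.81061415973232)]
220 14
```

View pics/crop1.png

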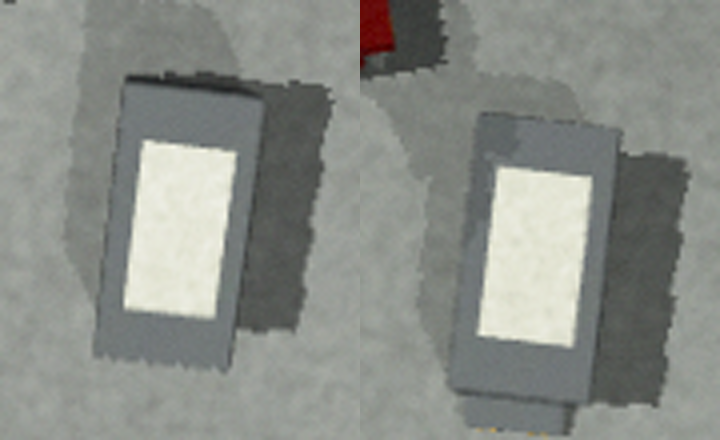

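The left crop shows the top face corners at (126,80), (265,98), (228,368) and (95,355). The right crop shows them at (480,113), (619,130), (588,404) and (451,388), with the tongue below, ending near (520,430).

```bash
python3 - <<'E'
from h import *
import pickle
np.set_printoptions(precision=4,suppress=True)
a=pickle.load(open("w1.png.pkl","rb"));b=pickle.load(open("w2.png.pkl","rb"))
A=[(126,80),(265,98),(228,368),(95,355)];B=[(480,113),(619,130),(588,404),(451,388)]
A=[((u+.5)/4-.5+220,(v+.5)/4-.5+110) for u,v in A];B=[((u-359.5)/4-.5+220,(v+.5)/4-.5+14) for u,v in B]
X=[]
for p,q in zip(A,B):
    x,e=tri([ray(a,*p),ray(b,*q)]);X.append(x);print(x,e)
for n,c,Q in(("a",a,A),("b",b,B)):
    Y=np.array([onz(c,q,.044) for q in Q]);d=Y[0]+Y[1]-Y[2]-Y[3];w=Y[0]+Y[3]-Y[1]-Y[2]
    print(n,Y.mean(0),"yaw",np.degrees(np.arctan2(d[1],d[0])),"len",np.linalg.norm(d)/2,"wid",np.linalg.norm(w)/2,np.degrees(np.arctan2(-w[0],w[1])))
t=onz(b,((520-359.5)/4-.5+220,431/4-.5+14),.008);print("tongue",t)
s=arm.sense();print(s["eef_pos"],np.degrees(np.arctan2(s["eef_rot"][1][0],s["eef_rot"][0][0])))
E
```

```text
[ 0.5515 -0.0879  0.0403] [np.float64(0.012743451411668995), np.float64(0.012743451411640292)]
[ 0.5555 -0.1267  0.041 ] [np.float64(0.14967035933784034), np.float64(0.14967035933779965)]
[ 0.477  -0.1355  0.0411] [np.float64(0.10861300413475639), np.float64(0.1086130041347332)]
[ 0.4727 -0.0971  0.0428] [np.float64(0.3464152491007967), np.float64(0.3464152491007867)]
a [ 0.5145 -0.1116  0.044 ] yaw 6.391106639026223 len 0.07878285442007185 wid 0.038734183581109714 6.5165180851693805
b [ 0.5138 -0.1118  0.044 ] yaw 6.62792202484517 len 0.07836515723293198 wid 0.03814292473281197 6.18289588121185
tongue [ 0.465  -0.1196  0.008 ]
[ 0.4054 -0.1224  0.2452] 12.796154592549879
```

Call:
carry_out --pt "1 1.6 -3.6 0 1.5" --pt "1 1.6 -3.6 0 1.5" --pt "1 1.6 -3.6 0 1.5" --pt "1 1.6 -3.6 0 1.8" --pt "1 1.6 -3.6 0 0" --pt "1 1.6 -3.6 0 0" --pt "1 1.6 -3.6 0 0" --pt "1 1.6 -3.6 0 0" --pt "1 0 0 0 0" --pt "1 0 0 0 0"

```text
t: 5.25
eef_pos: [0.489, 0.1816, 0.2449]
eef_rot: [[0.993, 0.115, -0.001], [0.115, -0.993, -0.001], [-0.001, 0.001, -1.0]]
contact_force: [-0.6, -0.1, 0.0]
opening: 0.999
```

```bash
python3 look.py m1.png
```

```text
5.25 [0.489  0.1816 0.2449] [-0.5856 -0.0561  0.0364]
battery [448.1 175.6] 0.95 [ 0.516  -0.1126  0.    ]
battery [397.6 125.5] 0.76 [ 0.5716 -0.0075  0.    ]
tongue_tip [441.  204.3] 0.62 [ 0.4706 -0.1119  0.    ]
tongue_tip [424.4 117.4] 0.58 [ 0.5915 -0.0495 -0.    ]
bay [253.6  78.8] 0.79 [0.5985 0.1918 0.015 ]
bay [122.8 220.9] 0.32 [0.3996 0.3492 0.015 ]
lip_edge [253.8 112.7] 0.8 [0.5577 0.1869 0.03  ]
lip_edge [122.8 224.3] 0.25 [0.4012 0.3427 0.03  ]
contact_face [250.3 115.1] 0.9 [0.5545 0.1906 0.02  ]
end_wall [257.9  43. ] 0.98 [0.6398 0.1917 0.03  ]
end_wall [124.  222.8] 0.34 [0.4036 0.3408 0.03  ]
meter [250.7 103.6] 0.77 [0.5688 0.1919 0.    ]
```

Call:
carry_out --pt "1 2.5 0 2.5 0" --pt "1 2.5 0 2.5 0" --pt "1 2 0 0 0" --pt "1 0 0 0 0" --pt "1 0 0 0 0"

```text
t: 6.2
eef_pos: [0.5586, 0.1886, 0.1954]
eef_rot: [[0.994, 0.112, -0.001], [0.112, -0.994, -0.0], [-0.001, -0.0, -1.0]]
contact_force: [-0.4, 0.3, -0.1]
opening: 1.0
```

```bash
python3 look.py m2.png; python3 - <<'E'
from h import *
import pickle
o=[]
for n in("m1","m2"):
    a=pickle.load(open(n+".png.pkl","rb"));c=proj(a,[.595,.19,.03]);u,v=[int(i) for i in c]
    v0,u0=max(v-70,0),max(u-50,0);print(n,u0,v0)
    B=cv2.resize(a["frame"][v0:v0+140,u0:u0+100],(400,560),interpolation=cv2.INTER_CUBIC);o.append(B)
cv2.imwrite("pics/crop2.png",np.hstack(o)[:,:,::-1])
E
```

```text
6.2 [0.5586 0.1886 0.1954] [-0.4241  0.3318 -0.0888]
battery [405.7 182.8] 0.76 [ 0.5723 -0.0001  0.    ]
battery [461.6 233.2] 0.71 [ 0.5126 -0.1196  0.    ]
tongue_tip [450.9 261.5] 0.75 [ 0.4673 -0.1169  0.    ]
tongue_tip [439.4 172.6] 0.57 [ 0.592  -0.0494  0.    ]
bay [254.3 141.9] 0.68 [0.5971 0.1902 0.015 ]
lip_edge [253.2 184.5] 0.55 [0.5553 0.1867 0.03  ]
contact_face [248.3 186.3] 0.94 [0.5504 0.1912 0.02  ]
end_wall [257.2 100. ] 0.92 [0.6399 0.1923 0.03  ]
meter [252.4 166.1] 0.69 [0.5689 0.189  0.    ]
m1 204 10
m2 204 75
```

View pics/crop2.png

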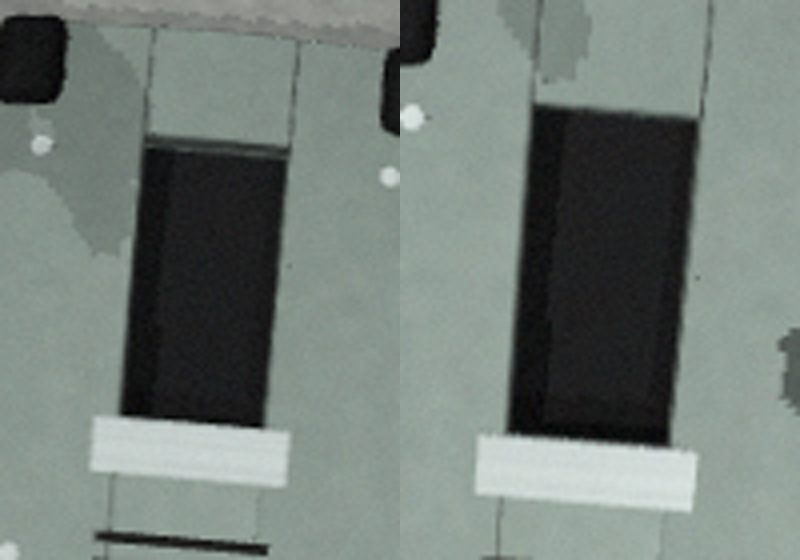

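Both crops show the bay opening. In the left one the corners are about (148,136), (289,148), (264,427) and (120,414). In the right one they are (534,104), (697,119), (670,446) and (508,432).

```bash
python3 - <<'E'
from h import *
import pickle
np.set_printoptions(precision=4,suppress=True)
a=pickle.load(open("m1.png.pkl","rb"));b=pickle.load(open("m2.png.pkl","rb"))
A=[(148,136),(289,148),(264,427),(120,414)];B=[(534,104),(697,119),(670,446),(508,432)]
A=[((u+.5)/4-.5+204,(v+.5)/4-.5+10) for u,v in A];B=[((u-399.5)/4-.5+204,(v+.5)/4-.5+75) for u,v in B]
for p,q in zip(A,B): print(*tri([ray(a,*p),ray(b,*q)]))
for n,c,Q in(("a",a,A),("b",b,B)):
    Y=np.array([onz(c,q,.03) for q in Q]);d=Y[0]+Y[1]-Y[2]-Y[3];w=Y[0]+Y[3]-Y[1]-Y[2];m=Y.mean(0);yaw=np.arctan2(d[1],d[0])
    print(n,Y[:,:2].tolist(),"yaw",np.degrees(yaw),"len",np.linalg.norm(d)/2,"wid",np.linalg.norm(w)/2,np.degrees(np.arctan2(-w[0],w[1])))
    print("bay",m+1.5e-3*np.array([np.cos(yaw),np.sin(yaw),0]))
s=arm.sense();print(s["eef_pos"],np.degrees(np.arctan2(s["eef_rot"][1][0],s["eef_rot"][0][0])))
E
```

```text
[0.6373 0.2115 0.028 ] [np.float64(0.2525712192491162), np.float64(0.2525712192491698)]
[0.6382 0.1713 0.0292] [np.float64(0.4585868955093726), np.float64(0.45858689550936355)]
[0.5557 0.1684 0.0301] [np.float64(0.07999458371211864), np.float64(0.0799945837121322)]
[0.5547 0.2097 0.03  ] [np.float64(0.05625548685605465), np.float64(0.05625548685603484)]
a [[0.6368146958333633, 0.21115677574356922], [0.6380757755259006, 0.17087145581790622], [0.5556634335467692, 0.16849918985670398], [0.5546851272936066, 0.209759157834099]] yaw 1.3124963205263314 len 0.08229254574626439 wid 0.04078801548435037 1.5730537810671703
bay [0.5978 0.1901 0.03  ]
b [[0.6371827055384721, 0.21168273167410215], [0.6380899544180619, 0.17180402783362406], [0.5556563575286617, 0.16833630367549668], [0.5546821980224453, 0.20964610608481668]] yaw 1.9114239868645753 len 0.08251296362112158 wid 0.040605151288314656 1.327496655592439
bay [0.5979 0.1904 0.03  ]
[0.5585 0.1889 0.1957] 6.472301306013923
```

Call:
carry_out --pt "1 -1.1 4.2 0 0" --pt "1 -1.1 4.2 0 0" --pt "1 -1.1 4.2 0 0" --pt "1 -1.1 4.2 0 0" --pt "1 -1.1 4.2 0 0" --pt "1 -1.1 4.2 0 0" --pt "1 -1.2 4.2 0 0" --pt "1 0 0 2.5 0" --pt "1 0 0 2.5 0" --pt "1 0 0 2.5 0" --pt "1 0 0 2.5 0" --pt "1 0 0 0 0" --pt "1 0 0 0 0"

```text
t: 7.95
eef_pos: [0.5141, -0.1119, 0.0953]
eef_rot: [[0.994, 0.113, -0.001], [0.113, -0.994, 0.0], [-0.001, -0.0, -1.0]]
contact_force: [1.0, 0.8, 0.8]
opening: 0.996
```

```bash
python3 - <<'E'
from h import *
s=arm.sense();R=np.array(s["eef_rot"]);d=np.array([.5142,-.1117,.034])-s["eef_pos"];print(s["eef_pos"],np.round(R.T@d*100,2),np.degrees(np.arctan2(R[1,0],R[0,0])))
E
```

```text
[ 0.51405186 -0.11192711  0.09532385] [ 0.02 -0.02  6.13] 6.470017801073611
```

Call:
carry_out --pt "1 0 0 2.5 0" --pt "1 0 0 2.5 0" --pt "1 0 0 1.1 0" --pt "1 0 0 0 0" --pt "0 0 0 0 0" --pt "0 0 0 0 0" --pt "0 0 0 0 0" --pt "0 0 0 0 0" --pt "0 0 0 0 0" --pt "0 0 0 0 0" --pt "0 0 0 0 0" --pt "0 0 0 0 0" --force 20

```text
t: 9.15
eef_pos: [0.5154, -0.1124, 0.0357]
eef_rot: [[0.994, 0.113, 0.002], [0.113, -0.994, -0.001], [0.002, 0.001, -1.0]]
contact_force: [0.1, -0.1, 6.3]
opening: 0.461
```

Call:
carry_out --pt "0 0 0 -0.5 0" --pt "0 0 0 -1.5 0" --pt "0 0 0 -2.5 0" --pt "0 0 0 -2.5 0" --pt "0 0 0 -2 0" --pt "0 0 0 0 0" --pt "0 0 0 0 0" --pt "0 0 0 0 0"

```text
t: 9.95
eef_pos: [0.5128, -0.1115, 0.1227]
eef_rot: [[0.994, 0.113, -0.003], [0.113, -0.994, 0.001], [-0.003, -0.001, -1.0]]
contact_force: [-0.7, 0.5, -3.2]
opening: 0.464
```

```bash
python3 - <<'E'
from h import *
s=arm.sense();R=np.array(s["eef_rot"]);
print(s["eef_pos"],s["contact_force"],s["ft_torque"],s["opening"])
p=cam("wrist");q=cam("scene")
c=[int(i) for i in proj(q,s["eef_pos"])];print(c)
C=cv2.resize(q["frame"][max(c[1]-50,0):c[1]+50,c[0]-50:c[0]+50],(384,384),interpolation=cv2.INTER_CUBIC)
cv2.imwrite("pics/lift.png",cv2.resize(np.hstack([p["frame"],C])[:,:,::-1],(800,343)))
E
```

```text
[ 0.51278367 -0.11153493  0.12270691] [-0.74296195  0.474261   -3.1613665 ] [0.04033302 0.04951871 0.04817449] 0.46422156515003915
[222, 185]
```

View pics/lift.png

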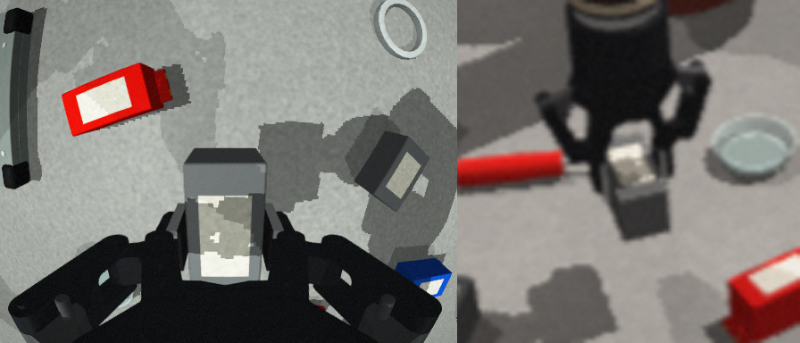

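The block is held level. In the wrist view its +x face is at display (185–265, 150–163), and its top edge is near row 163. Next I work out where it sits in the hand and how far it is to the bay.

```bash
python3 - <<'E'
from h import *
np.set_printoptions(precision=4,suppress=True)
s=arm.sense();R=np.array(s["eef_rot"]);P=np.array(s["eef_pos"])
p=cam("wrist");k=896/800
zt=P[2]-.0357+.044
for z,L in((zt,[(184.5,163.5),(266,163.5)]),(zt-.044,[(189.5,149),(263,149)])):
    Y=np.array([onz(p,(u*k,v*k),z) for u,v in L]);print(Y,"tool frame mm",((Y.mean(0)-P)@R*1e3))
yaw=np.radians(1.5);b=np.array([.5978,.1902]);ex=np.array([np.cos(yaw),np.sin(yaw)])
t=b+ex*.0105
d=np.array([*t,P[2]])-P
print("target",t,"tool shift cm",R.T@d*100)
E
```

```text
[[ 0.549  -0.0887  0.1308]
 [ 0.5533 -0.1265  0.1308]] tool frame mm [38.506   0.4033 -8.4268]
[[ 0.5476 -0.0854  0.0868]
 [ 0.5528 -0.1314  0.0868]] tool frame mm [37.6473  1.1049 35.5752]
target [0.6083 0.1905] tool shift cm [ 12.8872 -28.937    0.0051]
```

Call:
carry_out --pt "0 1 -2 0 0" --pt "0 1.6 -3.5 0 0" --pt "0 1.6 -3.6 0 0" --pt "0 1.6 -3.6 0 0" --pt "0 1.6 -3.6 0 0" --pt "0 1.6 -3.6 0 0" --pt "0 1.6 -3.6 0 0" --pt "0 1.3 -3.4 0 0" --pt "0 1 -2 0 0" --pt "0 0 0 0 2.5" --pt "0 0 0 0 2.5" --pt "0 0 0 2 0" --pt "0 0 0 1.7 0" --pt "0 0 0 0 0" --pt "0 0 0 0 0" --pt "0 0 0 0 0"

```text
t: 11.7
eef_pos: [0.6104, 0.1896, 0.0877]
eef_rot: [[1.0, 0.025, 0.001], [0.025, -1.0, 0.0], [0.001, -0.0, -1.0]]
contact_force: [-0.3, 0.6, -2.3]
opening: 0.466
```

```bash
python3 - <<'E'
from h import *
np.set_printoptions(precision=4,suppress=True)
s=arm.sense();R=np.array(s["eef_rot"]);P=np.array(s["eef_pos"])
yaw=np.radians(1.5);b=np.array([.5978,.1902]);ex=np.array([np.cos(yaw),np.sin(yaw)])
print(P,R.T@(np.array([*(b+ex*.0105),P[2]])-P)*100,np.degrees(np.arctan2(R[1,0],R[0,0])),s["contact_force"])
p=cam("wrist");cv2.imwrite("pics/over.png",cv2.resize(p["frame"][60:300,150:370],(733,800))[:600,:,::-1])
E
```

```text
[0.6104 0.1896 0.0877] [-0.2055 -0.0929 -0.0001] 1.4547259390352676 [-0.2663  0.6436 -2.3048]
```

View pics/over.png

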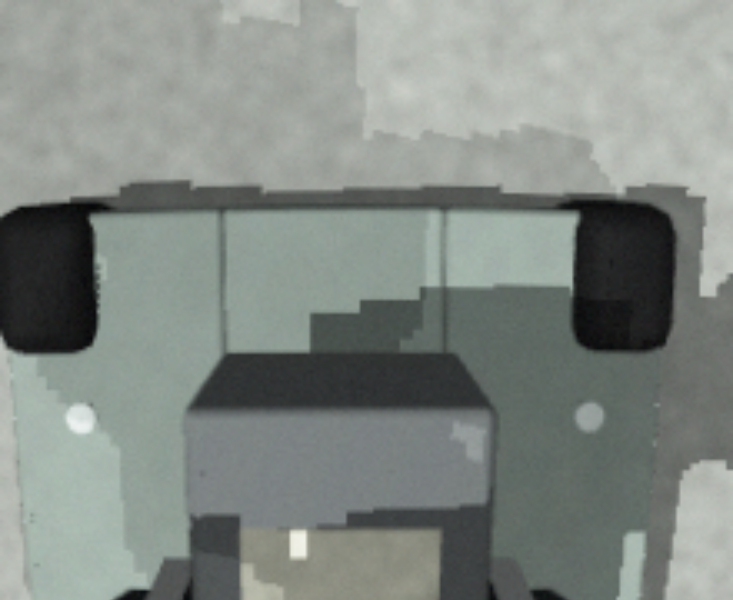

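The view shows the block's bottom edge spanning columns 225–455 at row 353. The bay seams are at 223 and 444, and the screws at (80,418) and (590,417), so the block sits about 1 mm to the right, which matches the measured poses. I'll correct that and lower it.

Call:
carry_out --pt "0 -0.2 -0.11 0 0" --pt "0 0 0 1 0" --pt "0 0 0 0.7 0" --pt "0 0 0 0 0" --pt "0 0 0 0 0" --pt "0 0 0 0 0"

```text
t: 12.35
eef_pos: [0.608, 0.1907, 0.0703]
eef_rot: [[1.0, 0.026, 0.0], [0.026, -1.0, 0.0], [0.0, -0.0, -1.0]]
contact_force: [-0.4, 0.1, -3.6]
opening: 0.464
```

```bash
cat > st.py <<'E'
from h import *
np.set_printoptions(precision=2,suppress=True)
s=arm.sense();R=np.array(s["eef_rot"]);P=np.array(s["eef_pos"])
yaw=np.radians(1.5);b=np.array([.5978,.1902,.015]);c,sn=np.cos(yaw),np.sin(yaw);B=np.array([[c,-sn,0],[sn,c,0],[0,0,1]])
print("t",s["t"],"TCP in bay mm",B.T@(P-b)*1e3,"F bay",B.T@np.array(s["contact_force"]),"M",s["ft_torque"],"open",round(s["opening"],3),"yaw",np.degrees(np.arctan2(R[1,0],R[0,0])))
E
python3 st.py
```

```text
t 12.35 TCP in bay mm [10.23  0.22 55.31] F bay [-0.37  0.12 -3.6 ] M [-0.06 -0.   -0.06] open 0.464 yaw 1.4647835417655064
```

Call:
carry_out --pt "0 0 0 0.2 0" --pt "0 0 0 0.15 0" --pt "0 0 0 0.1 0" --pt "0 -0.05 0 0.05 0" --pt "0 -0.1 0 0.08 0" --pt "0 0 0 0 0"

```text
t: 12.95
eef_pos: [0.6077, 0.1907, 0.0656]
eef_rot: [[1.0, 0.026, 0.003], [0.026, -1.0, 0.0], [0.003, -0.0, -1.0]]
contact_force: [1.3, 0.1, 0.6]
opening: 0.465
```

```bash
python3 st.py
```

```text
t 12.95 TCP in bay mm [ 9.9   0.2  50.61] F bay [1.27 0.11 0.65] M [-0.11 -0.24 -0.04] open 0.465 yaw 1.4680050931785051
```

Call:
carry_out --pt "0 -0.13 0 0.1 0" --pt "0 -0.13 0 0.1 0" --pt "0 0 0 0 0"

```text
t: 13.25
eef_pos: [0.6045, 0.1907, 0.0631]
eef_rot: [[1.0, 0.026, 0.002], [0.026, -1.0, 0.0], [0.002, -0.0, -1.0]]
contact_force: [1.2, -1.1, 1.4]
opening: 0.46
```

```bash
python3 st.py
```

```text
t 13.25 TCP in bay mm [ 6.68  0.29 48.12] F bay [ 1.22 -1.17  1.39] M [-0.08 -0.49 -0.02] open 0.46 yaw 1.461530449070383
```

Call:
carry_out --pt "0 -0.13 0 0.1 0" --pt "0 -0.13 0 0.1 0" --pt "0 -0.1 0 0.07 0" --pt "0 0 0 0 0"

```text
t: 13.65
eef_pos: [0.5996, 0.1906, 0.0594]
eef_rot: [[1.0, 0.026, -0.001], [0.026, -1.0, 0.0], [-0.001, -0.0, -1.0]]
contact_force: [1.5, 0.8, 1.7]
opening: 0.463
```

```bash
python3 st.py; python3 - <<'E'
from h import *
p=cam("wrist");q=cam("scene");c=[int(i) for i in proj(q,[.598,.19,.04])]
A=cv2.resize(p["frame"][90:290,170:350],(450,500));C=cv2.resize(q["frame"][c[1]-35:c[1]+35,c[0]-25:c[0]+24],(350,500),interpolation=cv2.INTER_CUBIC)
cv2.imwrite("pics/tilt.png",np.hstack([A,C])[:,:,::-1])
E
```

```text
t 13.65 TCP in bay mm [ 1.81  0.35 44.45] F bay [1.53 0.77 1.66] M [ 0.05 -0.32  0.04] open 0.463 yaw 1.4707566818808087
```

View pics/tilt.png

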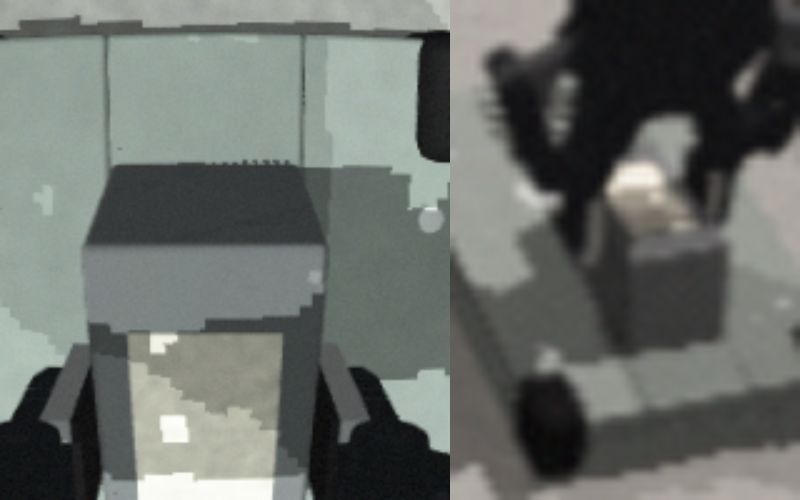

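The wrist crop shows the +x face from its bottom edge at row 165 to its top edge at row 245. The face has grown taller, so the block is tilting and lies between the seams. I'll fit the tilt to this.

```bash
cat > fit.py <<'E'
from h import *
from scipy.optimize import least_squares
yaw=np.radians(1.5);b=np.array([.5978,.1902,.015]);c,sn=np.cos(yaw),np.sin(yaw);B=np.array([[c,-sn,0],[sn,c,0],[0,0,1]])
def W(x,y,z,th,l):  # bay mm -> world of block-local point
    e=np.array([np.cos(th),0,np.sin(th)]);n=np.array([-np.sin(th),0,np.cos(th)])
    return b+B@(np.array([x,y,z])+l[0]*e+l[2]*n+np.array([0,l[1],0]))/1e3
def fit(p,obs,th0=.15):
    loc=[(40,20,0),(40,-20,0),(40,20,44),(40,-20,44)][:len(obs)]
    f=lambda q:np.ravel([np.array(proj(p,W(*q[:3],q[3],l)))-o for l,o in zip(loc,obs)])
    r=least_squares(f,[0,0,8,th0]);q=r.x
    print("block x y z mm, tilt",np.round(q,3),"rms px",round(np.sqrt((r.fun**2).mean()),2))
    t=W(*q[:3],q[3],(-50,0,0));print("tip in bay",np.round(B.T@(t-b)*1e3,2),"corner",np.round(B.T@(W(*q[:3],q[3],(40,0,0))-b)*1e3,2))
E
python3 - <<'E'
from fit import *
p=cam("wrist");k=.4
fit(p,[(170+k*u,90+k*v) for u,v in((110,165),(303,165),(85,245),(326,245))])
E
```

```text
block x y z mm, tilt [ 6.692 -0.044  6.46   0.162] rms px 1.04
tip in bay [-4.265e+01 -4.000e-02 -1.600e+00] corner [ 4.617e+01 -4.000e-02  1.290e+01]
```

Call:
carry_out --pt "0 -0.13 0 0 0" --pt "0 -0.13 0 0 0" --pt "0 -0.13 0 0 0" --pt "0 0 0 0 0"

```text
t: 14.2
eef_pos: [0.5951, 0.1902, 0.0589]
eef_rot: [[1.0, 0.026, -0.002], [0.026, -1.0, -0.0], [-0.002, 0.0, -1.0]]
contact_force: [-0.2, -0.0, -3.8]
opening: 0.464
```

```bash
python3 st.py
```

```text
t 14.2 TCP in bay mm [-2.66  0.04 43.91] F bay [-0.22 -0.02 -3.75] M [-0.01 -0.16 -0.02] open 0.464 yaw 1.4663759136074725
```

Call:
carry_out --pt "0 -0.1 0 0 0" --pt "0 -0.1 0 0 0" --pt "0 -0.05 0 0 0" --pt "0 0 0 0 0"

```text
t: 14.6
eef_pos: [0.5939, 0.1902, 0.0596]
eef_rot: [[1.0, 0.026, 0.0], [0.026, -1.0, -0.0], [0.0, 0.0, -1.0]]
contact_force: [2.3, 0.5, -4.5]
opening: 0.459
```

```bash
python3 st.py; python3 - <<'E'
from fit import *
p=cam("wrist")
A=cv2.resize(p["frame"][90:290,170:350],(540,600),interpolation=cv2.INTER_CUBIC)
cv2.imwrite("pics/slide.png",A[:,:,::-1])
E
```

```text
t 14.6 TCP in bay mm [-3.86  0.09 44.64] F bay [ 2.31  0.47 -4.47] M [ 0.   -0.53 -0.01] open 0.459 yaw 1.465181465520415
```

View pics/slide.png

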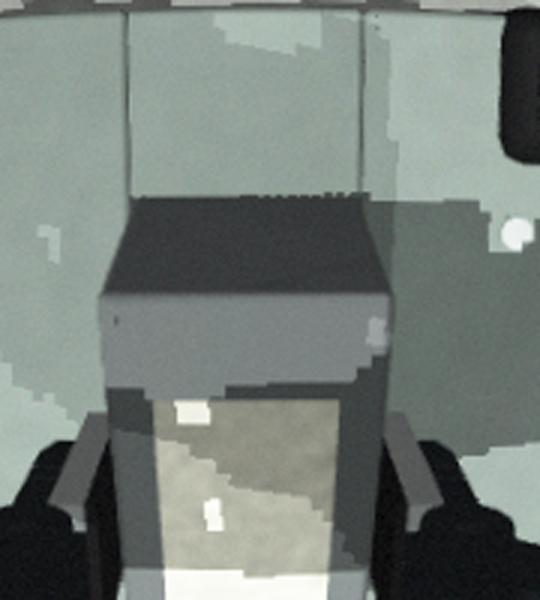

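The crop shows the +x face with its bottom edge at row 198 (columns 131–368) and top edge at row 293 (columns 101–391).

```bash
python3 - <<'E'
from fit import *
p=cam("wrist");k=1/3
fit(p,[(170+k*u,90+k*v) for u,v in((131,198),(368,198),(101,293),(391,293))])
E
```

```text
block x y z mm, tilt [ 1.241 -0.336  8.034  0.158] rms px 1.48
tip in bay [-48.14  -0.34   0.17] corner [40.74 -0.34 14.32]
```

Call:
carry_out --pt "0 -0.1 0 0 0" --pt "0 -0.1 0 0 0" --pt "0 -0.08 0 0 0" --pt "0 0 0 0 0" --pt "0 0 0 0 0"

```text
t: 15.2
eef_pos: [0.5917, 0.1902, 0.0602]
eef_rot: [[1.0, 0.026, 0.002], [0.026, -1.0, 0.0], [0.002, -0.0, -1.0]]
contact_force: [4.8, -0.5, -5.0]
opening: 0.465
```

```bash
python3 st.py
```

```text
t 15.2 TCP in bay mm [-6.13  0.16 45.17] F bay [ 4.77 -0.64 -4.99] M [-0.1  -1.03  0.07] open 0.465 yaw 1.46687500314415
```

Call:
carry_out --pt "0 -0.05 0 0 0" --pt "0 0.05 0 0.1 0" --pt "0 0.08 0 0.1 0" --pt "0 0 0 0 0"

```text
t: 15.6
eef_pos: [0.5924, 0.1904, 0.0588]
eef_rot: [[1.0, 0.025, 0.001], [0.025, -1.0, 0.0], [0.001, -0.0, -1.0]]
contact_force: [2.9, -1.3, 2.0]
opening: 0.465
```

```bash
python3 st.py
```

```text
t 15.6 TCP in bay mm [-5.35  0.36 43.8 ] F bay [ 2.82 -1.42  1.97] M [-0.11 -0.55  0.06] open 0.465 yaw 1.460759578686865
```

Call:
carry_out --pt "0 0.05 0 0.1 0" --pt "0 0.06 0 0.1 0" --pt "0 0 0 0 0"

```text
t: 15.9
eef_pos: [0.5929, 0.1905, 0.0583]
eef_rot: [[1.0, 0.026, -0.001], [0.026, -1.0, -0.0], [-0.001, 0.0, -1.0]]
contact_force: [-1.2, -2.2, 11.3]
opening: 0.457
```

```bash
python3 st.py; python3 - <<'E'
from fit import *
p=cam("wrist")
A=cv2.resize(p["frame"][90:290,170:350],(540,600),interpolation=cv2.INTER_CUBIC)
cv2.imwrite("pics/rock.png",A[:,:,::-1])
E
```

```text
t 15.9 TCP in bay mm [-4.88  0.4  43.34] F bay [-1.21 -2.21 11.32] M [-0.28  0.45  0.03] open 0.457 yaw 1.4726545572733216
```

View pics/rock.png

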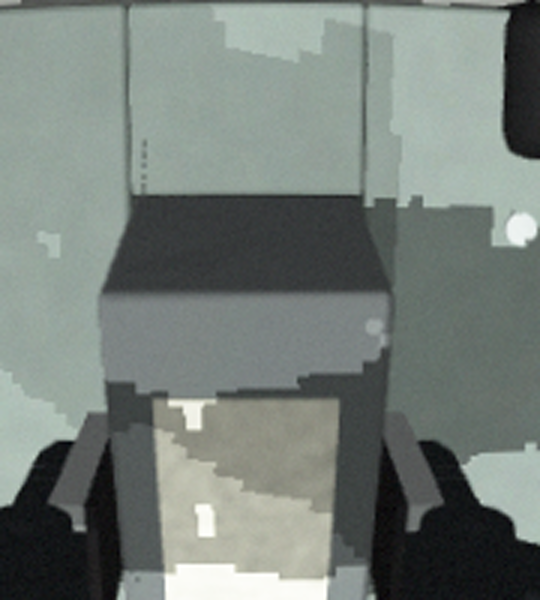

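The corner is still sitting on the wall edge: the face is visible down to row 195, and the downward push has reached about 14 N. I'll ease off, push farther toward the spring, then press down.

Call:
carry_out --pt "0 0 0 -0.2 0" --pt "0 -0.05 0 -0.15 0" --pt "0 -0.1 0 0 0" --pt "0 -0.1 0 0 0" --pt "0 0 0 0 0" --pt "0 0 0 0 0"

```text
t: 16.55
eef_pos: [0.5911, 0.1904, 0.0591]
eef_rot: [[1.0, 0.025, 0.002], [0.025, -1.0, 0.001], [0.002, -0.0, -1.0]]
contact_force: [6.4, -0.6, -1.6]
opening: 0.463
```

```bash
python3 st.py
```

```text
t 16.55 TCP in bay mm [-6.66  0.34 44.09] F bay [ 6.36 -0.8  -1.62] M [ 0.03 -1.09 -0.05] open 0.463 yaw 1.4573825061178773
```

Call:
carry_out --pt "0 0 0 0.1 0" --pt "0 0 0 0.1 0" --pt "0 0 0 0 0"

```text
t: 16.85
eef_pos: [0.5916, 0.1904, 0.0585]
eef_rot: [[1.0, 0.026, 0.002], [0.026, -1.0, 0.0], [0.002, -0.0, -1.0]]
contact_force: [5.0, -0.2, 3.1]
opening: 0.46
```

```bash
python3 st.py
```

```text
t 16.85 TCP in bay mm [-6.2   0.38 43.49] F bay [ 4.96 -0.33  3.11] M [-0.09 -0.55  0.09] open 0.46 yaw 1.463332176672628
```

Call:
carry_out --pt "0 0 0 0.1 0" --pt "0 0 0 0.1 0" --pt "0 0 0 0 0"

```text
t: 17.15
eef_pos: [0.5926, 0.1905, 0.0571]
eef_rot: [[1.0, 0.026, 0.005], [0.026, -1.0, 0.001], [0.005, -0.001, -1.0]]
contact_force: [6.4, 0.3, 5.7]
opening: 0.465
```

```bash
python3 st.py; cat > edge.py <<'E'
from fit import *
p=cam("wrist");g=cv2.cvtColor(np.ascontiguousarray(p["frame"]),cv2.COLOR_RGB2GRAY).astype(float)
pr=g[120:215,240:266].mean(1);d=np.diff(cv2.GaussianBlur(pr[:,None],(1,3),0)[:,0]);
r0=120+d.argmin()+.5+.0;k=d[d.argmin():].argmax()+d.argmin();r1=120+k+.5
print("bottom/visible edge row",r0,"top edge row",r1,np.round(pr[d.argmin()-2:k+4]).astype(int))
from scipy.optimize import brentq
E
python3 edge.py
```

```text
t 17.15 TCP in bay mm [-5.23  0.39 42.14] F bay [6.45 0.13 5.75] M [-0.09 -0.7   0.04] open 0.465 yaw 1.4672439588891792
bottom/visible edge row 154.5 top edge row 185.5 [156 147 124  38  30  55  56  55  55  55  56  55  56  55  55  55  55  55
  56  55  55  55  56  56  56  56  56  57  57  56  56  56  62  81 105 120
 127]
```

It is rocking now: the TCP drops and moves to +x, and a dark gap shows at the wall edge.

Call:
carry_out --pt "0 0.06 0 0.1 0" --pt "0 0.07 0 0.1 0" --pt "0 0.08 0 0.1 0" --pt "0 0 0 0 0"

```text
t: 17.6
eef_pos: [0.5948, 0.1905, 0.0541]
eef_rot: [[1.0, 0.026, 0.005], [0.026, -1.0, 0.001], [0.005, -0.001, -1.0]]
contact_force: [6.5, 0.1, 6.8]
opening: 0.461
```

```bash
python3 st.py; python3 edge.py
```

```text
t 17.6 TCP in bay mm [-3.03  0.39 39.11] F bay [ 6.48 -0.05  6.79] M [-0.16 -0.67  0.05] open 0.461 yaw 1.4631333855669675
bottom/visible edge row 158.5 top edge row 181.5 [156 147 109  67  54  53  54  53  54  54  54  54  54  54  54  54  53  54
  54  53  54  54  53  54  54  62  90 113 122]
```

Call:
carry_out --pt "0 0.09 0 0.1 0" --pt "0 0.09 0 0.1 0" --pt "0 0.09 0 0.1 0" --pt "0 0 0 0 0"

```text
t: 18.05
eef_pos: [0.5963, 0.1906, 0.0517]
eef_rot: [[1.0, 0.026, 0.002], [0.026, -1.0, 0.0], [0.002, -0.0, -1.0]]
contact_force: [1.6, -0.5, 10.2]
opening: 0.462
```

```bash
python3 st.py; python3 edge.py
```

```text
t 18.05 TCP in bay mm [-1.46  0.47 36.65] F bay [ 1.54 -0.53 10.21] M [-0.18 -0.07 -0.02] open 0.462 yaw 1.4762583766034594
bottom/visible edge row 157.5 top edge row 180.5 [156 156 148 116 107 107 104  87  64  51  52  53  53  53  52  53  53  53
  53  52  54  53  54  54  54  70  98 115 127]
```

Call:
carry_out --pt "0.3 0 0 -0.1 0" --pt "0.7 0 0 0 0" --pt "1 0 0 0 0" --pt "1 0 0 0 0" --pt "1 0 0 0 0" --pt "1 0 0 0 0" --pt "1 0 0 -1 0" --pt "1 0 0 -2.5 0" --pt "1 0 0 -2.5 0" --pt "1 0 0 0 0" --pt "1 0 0 0 0"

```text
t: 19.2
eef_pos: [0.596, 0.1905, 0.1117]
eef_rot: [[1.0, 0.026, 0.002], [0.026, -1.0, 0.001], [0.002, -0.0, -1.0]]
contact_force: [-0.4, 0.2, -0.3]
opening: 1.0
```

```bash
python3 st.py; python3 - <<'E'
from h import *
p=cam("wrist");A=cv2.resize(p["frame"][90:340,140:380],(576,600),interpolation=cv2.INTER_CUBIC)
cv2.imwrite("pics/rel.png",A[:,:,::-1])
E
```

```text
t 19.2 TCP in bay mm [-1.79  0.37 96.69] F bay [-0.4   0.21 -0.32] M [ 0.05 -0.05  0.01] open 1.0 yaw 1.4667800690925807
```

View pics/rel.png

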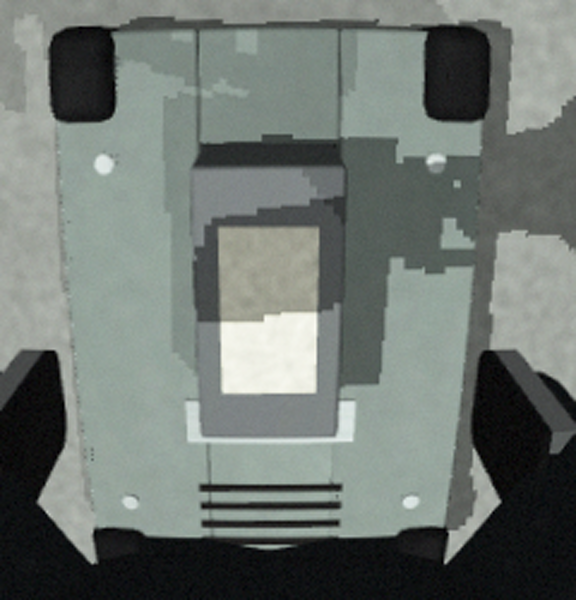

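The released block sits in the bay, +x face at rows 145–165, with its tongue end under the steel lip at row 420. Next I press its far end down with shut fingers.

Call:
carry_out --pt "0 3 0 0 0" --pt "0 0 0 0 0" --pt "0 0 0 0 0" --pt "0 0 0 0 0" --pt "0 0 0 0 0" --pt "0 0 0 0 0" --pt "0 0 0 0 0" --pt "0 0 0 0 0" --pt "0 0 0 1.5 0" --pt "0 0 0 1.3 0" --pt "0 0 0 0 0" --pt "0 0 0 0 0"

```text
t: 20.45
eef_pos: [0.624, 0.1909, 0.0806]
eef_rot: [[1.0, 0.026, -0.003], [0.026, -1.0, -0.001], [-0.003, 0.0, -1.0]]
contact_force: [-0.6, -0.5, 0.2]
opening: 0.0
```

```bash
python3 st.py
```

```text
t 20.45 TCP in bay mm [26.25 -0.01 65.59] F bay [-0.63 -0.46  0.22] M [-0.01 -0.01  0.03] open 0.0 yaw 1.4632186728661212
```

Call:
carry_out --pt "0 0 0 0.15 0" --pt "0 0 0 0.15 0" --pt "0 0 0 0.15 0" --pt "0 0 0 0.15 0" --pt "0 0 0 0 0"

```text
t: 20.95
eef_pos: [0.6253, 0.1911, 0.0764]
eef_rot: [[1.0, 0.026, 0.0], [0.026, -1.0, 0.0], [0.0, -0.0, -1.0]]
contact_force: [0.5, -0.1, 0.6]
opening: -0.002
```

```bash
python3 st.py
```

```text
t 20.95 TCP in bay mm [27.53  0.2  61.37] F bay [ 0.47 -0.11  0.56] M [ 0.01  0.   -0.08] open -0.002 yaw 1.4640101200737103
```

Call:
carry_out --pt "0 0 0 0.1 0" --pt "0 0 0 0.1 0" --pt "0 0 0 0 0"

```text
t: 21.25
eef_pos: [0.6258, 0.1912, 0.0747]
eef_rot: [[1.0, 0.026, 0.002], [0.026, -1.0, 0.0], [0.002, -0.0, -1.0]]
contact_force: [1.1, -1.5, 0.7]
opening: -0.001
```

```bash
python3 st.py
```

```text
t 21.25 TCP in bay mm [28.04  0.25 59.75] F bay [ 1.05 -1.5   0.74] M [ 0.02 -0.19 -0.01] open -0.001 yaw 1.4622819215386114
```

Call:
carry_out --pt "0 0 0 0.1 0" --pt "0 0 0 0.05 0" --pt "0 0 0 0 0"

```text
t: 21.55
eef_pos: [0.6256, 0.1912, 0.0731]
eef_rot: [[1.0, 0.026, 0.001], [0.026, -1.0, 0.0], [0.001, -0.0, -1.0]]
contact_force: [1.4, 0.3, 1.5]
opening: 0.003
```

```bash
python3 st.py
```

```text
t 21.55 TCP in bay mm [27.83  0.22 58.13] F bay [1.44 0.29 1.55] M [ 0.   -0.27  0.01] open 0.003 yaw 1.4623874072097414
```

Call:
carry_out --pt "0 0 0 0.1 0" --pt "0 0 0 0.05 0" --pt "0 0 0 0 0"

```text
t: 21.85
eef_pos: [0.6257, 0.1912, 0.0731]
eef_rot: [[1.0, 0.026, 0.001], [0.026, -1.0, -0.0], [0.001, 0.0, -1.0]]
contact_force: [-1.3, -1.3, 8.5]
opening: -0.0
```

```bash
python3 st.py
```

```text
t 21.85 TCP in bay mm [27.89  0.25 58.11] F bay [-1.34 -1.23  8.45] M [-0.08  0.3  -0.  ] open -0.0 yaw 1.4719124356780124
```

The TCP has stopped at 58.1 mm, against an expected 44 + 14 = 58 mm when seated. I'll press slightly more, then retreat and check.

Call:
carry_out --pt "0 0 0 0.05 0" --pt "0 0 0 0 0" --pt "0 0 0 0 0"

```text
t: 22.15
eef_pos: [0.6257, 0.1912, 0.0731]
eef_rot: [[1.0, 0.026, 0.0], [0.026, -1.0, -0.0], [0.0, 0.0, -1.0]]
contact_force: [-2.1, -0.5, 10.3]
opening: 0.001
```

```bash
python3 st.py
```

```text
t 22.15 TCP in bay mm [27.9   0.25 58.1 ] F bay [-2.06 -0.47 10.35] M [-0.12  0.37  0.02] open 0.001 yaw 1.4723555653892737
```

Call:
carry_out --pt "0 0 0 -0.5 0" --pt "0 0 0 -1.5 0" --pt "0 -2 0 -2.5 0" --pt "0 -2 0 -2.5 0" --pt "0 -2 0 -2.5 0" --pt "0 0 0 0 0" --pt "0 0 0 0 0"

```text
t: 22.85
eef_pos: [0.5654, 0.1897, 0.1666]
eef_rot: [[1.0, 0.026, 0.002], [0.026, -1.0, 0.0], [0.002, -0.0, -1.0]]
contact_force: [-0.5, -0.3, -0.3]
opening: 0.002
```

```bash
python3 st.py; python3 - <<'E'
from h import *
p=cam("wrist");q=cam("scene");c=[int(i) for i in proj(q,[.598,.19,.04])]
u,v=[int(i) for i in proj(p,[.598,.19,.05])];u0,v0=u-50,max(v-65,0);print(u0,v0)
A=cv2.resize(p["frame"][v0:v0+125,u0:u0+100],(480,600),interpolation=cv2.INTER_CUBIC);C=cv2.resize(q["frame"][c[1]-47:c[1]+47,c[0]-25:c[0]+25],(320,600),interpolation=cv2.INTER_CUBIC)
cv2.imwrite("pics/final.png",np.hstack([A,C])[:,:,::-1])
E
```

```text
t 22.85 TCP in bay mm [-32.36   0.34 151.64] F bay [-0.52 -0.29 -0.27] M [-0.01 -0.   -0.01] open 0.002 yaw 1.478954527377746
202 91
```

View pics/final.png

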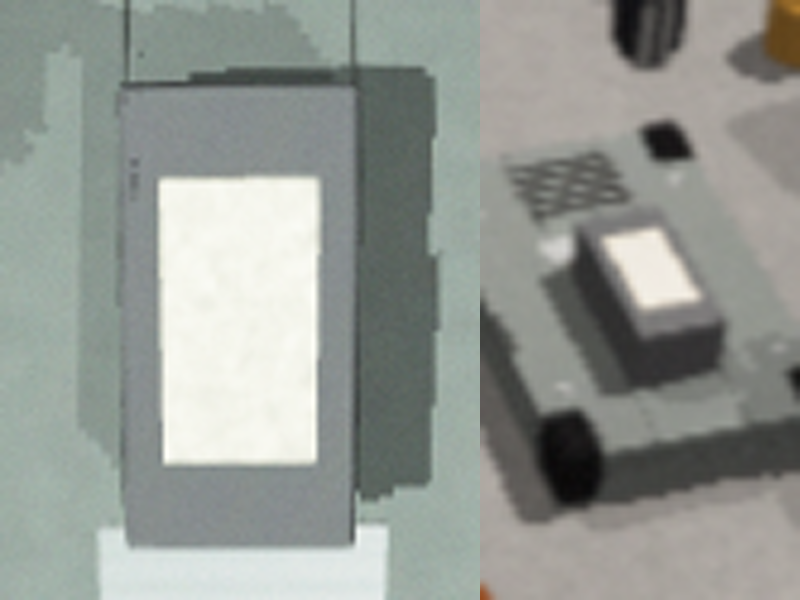

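The view shows the top face square in the bay, with corners near (120,87), (356,86), (355,545) and (126,545), its tongue end over the steel lip, and the scene view level. One numeric check, then I hand in.

```bash
python3 - <<'E'
from fit import *
p=cam("wrist");Q=[(120,87),(356,86),(355,545),(126,545)]
Q=[((u+.5)/4.8-.5+202,(v+.5)/4.8-.5+91) for u,v in Q]
Y=np.array([onz(p,q,.059) for q in Q]);print("bay mm",np.round((Y-b)@B*1e3,1).tolist(),np.round((Y.mean(0)-b)@B*1e3,2))
loc=[(40,20,44),(40,-20,44),(-40,-20,44),(-40,20,44)]
r=least_squares(lambda q:np.ravel([np.array(proj(p,W(*q[:3],q[3],l)))-o for l,o in zip(loc,Q)]),[0,0,0,0]);print("x y z tilt",np.round(r.x,3))
r=least_squares(lambda q:np.ravel([np.array(proj(p,W(q[0],q[1],0,q[2],l)))-o for l,o in zip(loc,Q)]),[0,0,0]);print("x y tilt (z=0)",np.round(r.x,3))
E
```

```text
bay mm [[38.5, 19.4, 44.0], [38.6, -18.8, 44.0], [-39.0, -19.7, 44.0], [-39.0, 19.7, 44.0]] [-0.24  0.14 44.  ]
x y z tilt [-4.028  0.157 -8.868 -0.067]
x y tilt (z=0) [4.203 0.152 0.121]
```

The image fit cannot resolve tilt from straight above. I'll check levelness by touching the tongue end the same way.

Call:
carry_out --pt "0 0.4 0 2.5 0" --pt "0 0 0 3 0" --pt "0 0 0 2 0" --pt "0 0 0 1.2 0" --pt "0 0 0 0 0" --pt "0 0 0 0.2 0" --pt "0 0 0 0.15 0" --pt "0 0 0 0.15 0" --pt "0 0 0 0.1 0" --pt "0 0 0 0 0" --pt "0 0 0 0 0"

```text
t: 24.1
eef_pos: [0.5693, 0.1897, 0.0731]
eef_rot: [[1.0, 0.026, 0.0], [0.026, -1.0, 0.0], [0.0, -0.0, -1.0]]
contact_force: [-0.1, 1.5, -0.3]
opening: -0.003
```

```bash
python3 st.py
```

```text
t 24.1 TCP in bay mm [-28.49   0.29  58.12] F bay [-0.02  1.48 -0.26] M [ 0.02 -0.01 -0.01] open -0.003 yaw 1.4683106177336132
```

Call:
carry_out --pt "0 0 0 0.08 0" --pt "0 0 0 0.05 0" --pt "0 0 0 0 0" --pt "0 0 0 0 0"

```text
t: 24.5
eef_pos: [0.5694, 0.1898, 0.0731]
eef_rot: [[1.0, 0.026, -0.0], [0.026, -1.0, -0.0], [-0.0, 0.0, -1.0]]
contact_force: [-4.0, -0.5, 7.9]
opening: 0.001
```

```bash
python3 st.py
```

```text
t 24.5 TCP in bay mm [-28.42   0.3   58.09] F bay [-4.   -0.39  7.89] M [-0.13  0.54 -0.01] open 0.001 yaw 1.4732762526302698
```

Both ends touch at the same height, 58.1 mm, so the block is level and home. I'll retreat and hand in.

Call:
carry_out --pt "0 0 0 -0.3 0" --pt "0 0 0 -1.5 0" --pt "0 0 0 -3 0" --pt "0 0 0 -3 0" --pt "0 0 0 -3 0" --pt "0 0 0 0 0" --pt "0 0 0 0 0" --pt "0 0 0 0 0"

```text
t: 25.3
eef_pos: [0.5683, 0.1895, 0.1784]
eef_rot: [[1.0, 0.026, -0.002], [0.026, -1.0, -0.0], [-0.002, 0.0, -1.0]]
contact_force: [-0.3, -1.2, -1.1]
opening: 0.002
```

```bash
python3 st.py; python3 -c "
from cell import arm
print(arm.job_done())"
```

```text
t 25.3 TCP in bay mm [-29.54   0.04 163.43] F bay [-0.29 -1.17 -1.09] M [0.03 0.   0.01] open 0.002 yaw 1.4637943561016118
the job is handed in; nothing more can be done
None
```

The battery is in the bay, released and level, and I handed the job in at about 25 s. `arm.job_done()` gives no verdict, so what follows rests on my own measurements.

**What I did:** I gripped the grey battery across its width. The moves allow no tilt, so I tipped it about 0.16 rad by pressing it on the end wall's edge. I then slid the tongue under the lip against the contact (about 6 N), rocked the block down, let go and pressed the far end home with shut fingers (about 10 N).

**Last checks:**
- **Seating:** fingertip touches at both ends of the block's top stopped at 58.1 mm, against 58 mm when fully seated.
- **Position:** the wrist picture puts the block about 0.2 mm lengthwise and 0.1 mm sideways from its place.

**What failed or disagreed:**
- **First rock-down:** the block's end caught on the wall edge and the downward push reached about 14 N. I backed off, pushed farther in and tried again.
- **Tilt from the last picture:** the camera fit for tilt gave inconsistent values (-0.07 and +0.12 rad), so I relied on the touches.
- **Tilt while hooking:** it was about 0.16 rad, below the suggested 0.2 to 0.25 but above the judged 0.08.
- **Other things on the bench:** I did not re-measure where they stand. I noticed no contact with any of them.

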